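# Manual tray release on a slide scanner

### The job

A power cut has left the slide tray locked inside the slide scanner. Run a light fingertip along the ribbed ledge at the scanner's front top edge until it sinks into the hidden release recess, press the catch there so that the tray springs free, then draw the tray fully out to its stop and let go. Keep the touch on the ledge gentle and leave everything else on the bench and on the scanner where it is.

Things in the scene. Friction and masses are not known exactly. Their poses are not given: they have to be found in the camera images.
- scanner: Slide scanner, fixed: white box 260 deep (x) x 450 wide (y) x 100 high, dark blue base. Origin: centre of its underside, on the bench; +x points from front to back, so its front face is at x = -130, towards the robot; z up. The slide tray's dark blue front plate fills the lower middle of the front face, flush; a power cut left the tray locked inside. Sizes in mm.
- edge_strip: Ribbed grey ledge in the scanner's front top edge, damaged by more than 30 N. Origin: centre of the ledge's top, 92 mm above the bench; axes as the scanner's. Ledge 188 mm long (y -94 to 94), 52 deep (x -26 to 26); white end blocks and the roof's step behind stand 8 higher. Rubber-mounted: starts to give at 3 N, then 1 mm per 5 N up to 4 mm, then hard.
- ledge_front (a point): Middle of the ledge's front rim, 26 mm before edge_strip, same height. The recess, 38 mm long (y) x 46 deep (x), is centred across the ledge and anywhere from y = -64 to 64 along it, different on each unit, not seen nor measured: a sprung dust shutter, flush and ribbed like the rest, covers it. It sinks easily, 0.8 N to start and 1.3 N at 10 mm deep, where it meets the catch.
- catch (a joint): How far the catch in the recess is pressed down, m: 0 at rest (shutter 10 mm deep), 0.0085 on its rubber stop (18.5 mm deep), which yields 1 mm per 4 N for 4 mm. It is stiffer than the shutter: the whole push is about 3.5 N when it starts to move, 6 N where it lets the tray go (0.004 to 0.005) and 8 N at the rubber. Once the tray is out it may be left.
- tray (a joint): How far the slide tray is out, m: 0 locked in, 0.12 at its outer stop. Once the catch lets go, a spring pushes it to about 0.06 within a second. From there it must be drawn along the scanner's -x, with about 2 N plus 2.5 N per 0.1 m/s; it stays where it is left.
- tray_pull (a point): Middle of the top edge of the tray's front plate, 68 mm above the bench; moves with the tray. Plate upright, 10 thick (x, point midway), 246 wide, its foot 18 above the bench. With the tray at 0.06 it stands 50 clear of the scanner's front, so it can be pinched from above. Behind it: tray floor, 24 above the bench, and a thin steel crossbar 45 behind the point, 50 to 58 high.
- slide_box: Bystander, loose, to be left alone: blue plastic slide box 83 x 98 x 35, lying on the scanner's roof; origin centre of its underside. Sizes in mm.
- dish: Bystander, loose, to be left alone: clear round dish, diameter 60, 15 high, on the scanner's roof; origin centre of its underside. Sizes in mm.
- oil_bottle: Bystander, loose, to be left alone: small amber dropper bottle, diameter 28, 62 high, standing on the bench beside the scanner's front; origin centre of its underside. Sizes in mm.
- forceps: Bystander, loose, to be left alone: steel forceps, 125 long, 7 high, lying on the bench; origin at mid-length, on the bench; x along them. Sizes in mm.
- jar: Bystander, loose, to be left alone: clear specimen jar with white lid, diameter 52, 65 high; origin centre of its underside. Sizes in mm.
- mouse: Bystander, loose, to be left alone: dark computer mouse about 75 x 65 x 35; origin on the bench near its middle. Sizes in mm.
- timer: Bystander, loose, to be left alone: white bench timer 65 x 75 x 22; origin centre of its underside. Sizes in mm.

How it is judged:
By the outcome, as a careful person would: the job done as asked, in the order asked, and still so for the second after the job is handed in, with the robot touching nothing.
It also fails if it takes over 58 s, if anything falls off the work surface, if the arm or the gripper's body presses on something with over 40 N, if the wrist force passes 120 N, or if a joint passes its speed limit or range.

### The arm

A 7-joint arm with a two-finger parallel gripper is mounted at the origin on the work surface. World frame = base frame: x ahead of the robot, y to its left, z up, the work surface at z = 0. Lengths are in m, angles in rad, forces in N, time in s.
With the tool pointing down it reaches from about 0.425 to 0.925 m from the base axis. Payload 6.8 kg.
Tool frame: the origin (TCP) lies on the mounting face of the last link; the fingertips stand 173 mm ahead of it and the grasp point (between the pads) lies 155 mm ahead of it; z points along the fingers, y is the direction in which the jaws open and shut (so a half turn about z gives the same grasp; the last joint's range is limited). The gripper opens to 85 mm and grips with 20 to 120 N. Pads are 22 mm wide; open, the fingers measure 114 mm over their backs; the gripper's body (76 mm by 85 mm) begins 54 mm behind the grasp point. The pads swing forward as they close: fully open they stand 13 mm farther back than shut.
Start: joints at [-1.31, 0.477, 0.022, 1.555, -0.011, 1.109, -0.083], TCP at [0.243, 0.63, 0.405] pointing down, gripper open.
Joint ranges: [-2.96, 2.96], [-0.34, 2.1], [-1.41, 1.46], [0.24, 2.44], [-1.37, 4.51], [0.17, 1.92], [-2.96, 2.96]. Speed limits (rad/s): [2.39, 2.39, 3.14, 3.14, 3.14, 3.14, 3.14].

### API

Orientations are given as a unit quaternion [w, x, y, z].
In Python, from station import sensors, read_camera, bot gives the robot as it stands. The module is installed in compiled form; this text tells all that it offers.
- The arm moves only by the tool play_rows, never from a script. Its argument "commands" is a list of rows, each a list of 4 numbers: the shift along the tool's x, y, z in m, then the turn about the tool's z in degrees. A call has 1 to 20 rows; each row shifts and turns the commanded pose from where the row before left it, along the tool's axes as they then stand; what a row does not reach is not made up. A row lasts 1/10 s, in which the tool goes at most 50 mm and 8.59 degrees, less where a joint would pass 70% of its speed; a pose out of reach is approached as far as the arm can. A call with a gripper value outside its range is refused whole. "claw" is the finger opening in m, from 0 to 0.0854, set as the call begins (left out, the last holds). The fingers move at their own pace and stop on an object; "force" is the grip in N (left out, the last holds). Time passes only in rows, so rows that do not move let the fingers close. It gives the time, the measured TCP pose, the force and the opening at its end, in the units of the state.
- sensors.get_obs(): the state, without advancing time (a new reading comes with each control period).
- read_camera(name): name is "scene" or "top" or "wrist"; returns a dict with "frame" (480x640x3 uint8, blue, green, red), "depth" (480x640 float32, m along the optical axis (not along the pixel's ray), 0 where there is no reading), "fx", "fy", "cx", "cy" (pixels), "rvec" (rotation vector, rad) and "tvec" (3), from world to camera coordinates, as OpenCV has them; the wrist camera has in their place "T_tool_cam" (4x4, takes a point from camera to tool coordinates, whose origin is the TCP and whose axes are the flange's). Camera axes: x right, y down, z forward; pixel columns grow to the right and rows downward; lengths in m; the calibration is good to about 2 mm. A picture is of the moment at which its call begins: read the wrist's pose just before it.
- bot.hand_in(): hands the job in, once; it reports no verdict.
The state is a dict: "t": time; "q": joint angles; "joint_vel": joint speeds; "joint_torque": joint torques, N m; "eef_pos": TCP position; "tool_rot": TCP orientation; "contact_force": force on the tool from outside, world axes, zero at the start; "torque": the same for the moment, N m; "gripper_width": opening from 0.0 (shut) to 1.0 (fully open).
Only numpy, scipy, OpenCV 4.12 (cv2) and the standard library are available. Lean on these libraries where they do the work, as an engineer would, in place of code of your own. Each camera call takes 0.05 s, during which the arm holds its last target.

## Working session

There is one attempt and no reset: what is moved stays moved. The work goes in short steps, Python scripts to look and compute and a tool call to move; the robot and the scene stay as the last step left them, time stands still between calls to the robot, and variables do not carry over. Pictures are saved under pics/ and viewed, and the job is handed in when it is done.

Besides the shell and the picture viewer there is one more tool, called after "Request:" by a JSON object that holds its "api" and its "payload", one argument or row to a line. play_rows: Moves the arm, as the interface text tells. Its arguments: {"type":"object","properties":{"commands":{"type":"array"},"claw":{"type":"number"},"force":{"type":"number"}},"required":["commands"]}

```bash
mkdir -p pics; ls; cat > h.py <<'E'
import numpy as np,cv2
from station import sensors, read_camera, bot
def world(c,u,v,d=None):
    R,_=cv2.Rodrigues(np.array(c["rvec"],float)); t=np.array(c["tvec"],float).ravel()
    if d is None: d=c["depth"][int(v),int(u)]
    p=np.array([(u-c["cx"])/c["fx"]*d,(v-c["cy"])/c["fy"]*d,d])
    return R.T@(p-t)
def cloud(c):
    R,_=cv2.Rodrigues(np.array(c["rvec"],float)); t=np.array(c["tvec"],float).ravel()
    v,u=np.mgrid[:480,:640]; d=c["depth"]
    p=np.stack([(u-c["cx"])/c["fx"]*d,(v-c["cy"])/c["fy"]*d,d],-1)
    w=(p-t)@R; w[d==0]=np.nan
    return w
E
python3 - <<'E'
from h import *
import pickle
s=sensors.get_obs(); print(s)
for n in("scene","top"):
    c=read_camera(n); cv2.imwrite(f"pics/{n}0.png",c["frame"]); pickle.dump(c,open(n+"0.pkl","wb"))
    print(n,c["rvec"],c["tvec"],c["fx"])
E
```

```text
pics
{'t': 0.0, 'q': array([-1.31005772,  0.47783126,  0.02235899,  1.55644457, -0.01149748,
        1.10928927, -0.08312696]), 'joint_vel': array([-2.32109585e-03, -1.42558866e-03, -4.88483999e-04, -3.45814034e-05,
        6.11789125e-04, -1.06070202e-03, -1.83304049e-03]), 'joint_torque': array([-4.58142003e-04, -5.96446145e+01,  1.60819240e+00, -2.81199700e+01,
        1.25498255e-02,  9.34605167e-03,  9.61676221e-06]), 'eef_pos': array([0.24326398, 0.62935336, 0.4037078 ]), 'tool_rot': array([-9.51958645e-05,  1.83386090e-01,  9.83040534e-01, -9.17058531e-04]), 'contact_force': array([-0.18906105, -0.10858553,  0.19130497]), 'torque': array([ 0.00457631, -0.01143041,  0.03069179]), 'gripper_width': 0.9954864642410821}
scene [ 1.52860362  2.04729724 -0.813927  ] [ 0.18796352 -0.33370094  1.76034243] 559.2995933266458
top [ 2.13088558 -2.19442816  0.09521821] [0.01218956 0.56652434 1.46013152] 495.69677340913404
```

View pics/scene0.png

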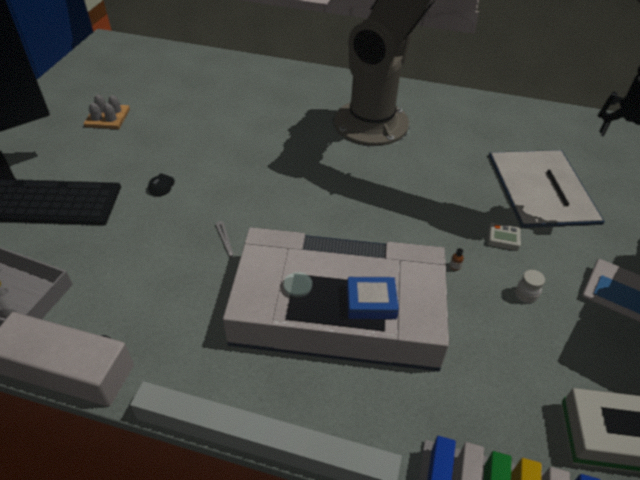

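View pics/top0.png

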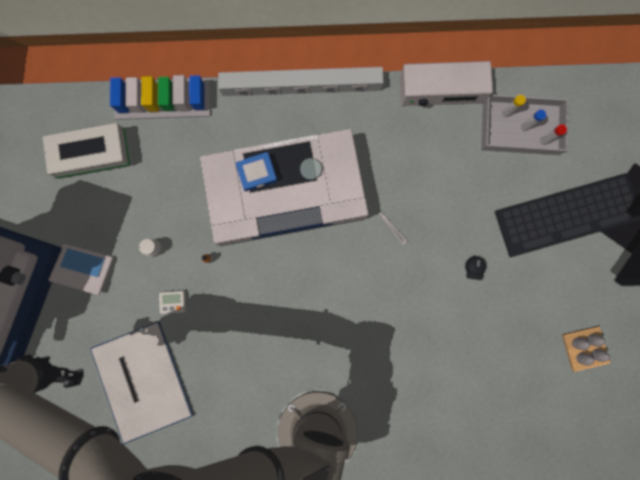

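The scene view shows the scanner in the middle (ledge at about px 345,246). In the top view it covers about px 200-368 × 130-242, with the ledge at about (289,221) and up in the image being +x. Next I'll measure it.

```bash
python3 - <<'E'
from h import *
import pickle
for n in("top","scene"):
    c=pickle.load(open(n+"0.pkl","rb")); w=cloud(c)
    m=(w[...,2]>0.085)&(w[...,2]<0.115)&(w[...,0]>0.4)&(w[...,0]<0.95)&(abs(w[...,1])<0.4)
    m=m.astype(np.uint8)
    nn,l,st,_=cv2.connectedComponentsWithStats(m); k=1+np.argmax(st[1:,4]); mm=l==k
    p=w[mm]; r=cv2.minAreaRect(p[:,:2].astype(np.float32)*1000)
    print(n,r,cv2.boxPoints(r).tolist(),np.median(p[:,2]))
    cor=w[mm]
    if n=="top":
        v,u=np.where(mm); print(u.min(),u.max(),v.min(),v.max())
c=pickle.load(open("top0.pkl","rb"))
cr=cv2.resize(c["frame"][120:260,190:380],None,fx=4,fy=4,interpolation=cv2.INTER_CUBIC); cr=cv2.convertScaleAbs(cr,alpha=1.4); cv2.imwrite("pics/topc.png",cr)
c=pickle.load(open("scene0.pkl","rb"))
cr=cv2.resize(c["frame"][220:380,215:465],None,fx=3.2,fy=3.2,interpolation=cv2.INTER_CUBIC); cr=cv2.convertScaleAbs(cr,alpha=1.4); cv2.imwrite("pics/scc.png",cr)
E
```

```text
top ((719.8802490234375, 78.08930969238281), (261.7336730957031, 450.6801452636719), 8.686613082885742) [[556.4814453125, 281.0797424316406], [624.547607421875, -164.4307403564453], [883.279052734375, -124.901123046875], [815.212890625, 320.609375]] 0.09958805124843448
200 367 129 243
scene ((719.7052612304688, 77.34716796875), (267.3721008300781, 451.1683654785156), 8.703800201416016) [[553.4219360351562, 280.103271484375], [621.6956176757812, -165.869384765625], [885.9885864257812, -125.408935546875], [817.7149047851562, 320.563720703125]] 0.10131381025558012
```

View pics/topc.png

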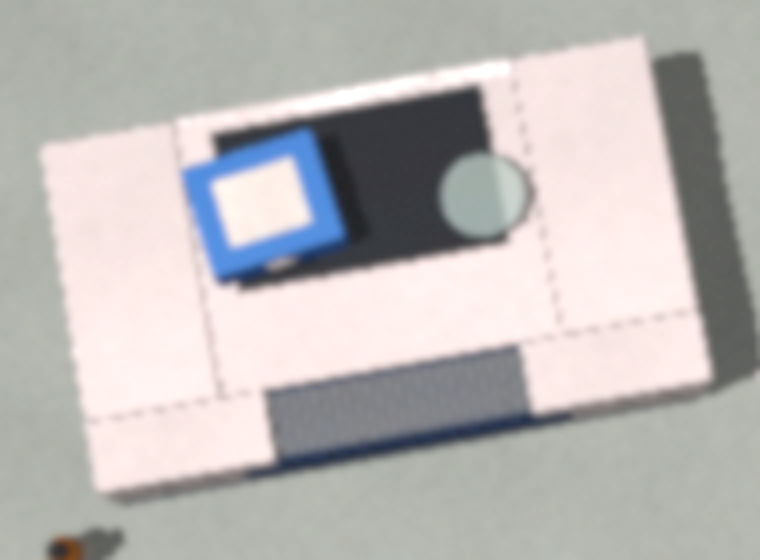

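View pics/scc.png

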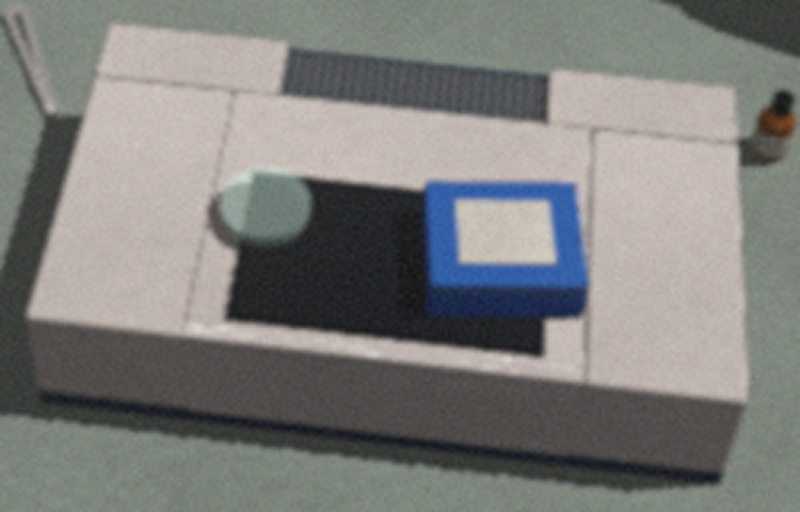

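Request:
{"api": "play_rows", "payload": {
  "commands": [
    [-0.016,-0.0102,0,0],
    [-0.032,-0.0204,0,0],
    [-0.032,-0.0204,0,0],
    [-0.032,-0.0204,0,0],
    [-0.032,-0.0204,0,0],
    [-0.032,-0.0204,0,0],
    [-0.032,-0.0204,0,0],
    [-0.032,-0.0204,0,0],
    [-0.032,-0.0204,0,0],
    [-0.032,-0.0204,0,0],
    [-0.032,-0.0204,0,0],
    [-0.032,-0.0204,0,0],
    [-0.032,-0.0204,0,0],
    [-0.032,-0.0204,0,0],
    [-0.032,-0.0204,0,0],
    [-0.032,-0.0204,0,0],
    [-0.016,-0.0102,0,0],
    [0,0,0,0]
  ],
  "claw": 0
}}

```text
t: 1.9
eef_pos: [0.6044, 0.1353, 0.4046]
tool_rot: [0.0, 0.187, 0.982, -0.001]
contact_force: [-0.4, 0.5, 0.2]
gripper_width: -0.0
```

Request:
{"api": "play_rows", "payload": {
  "commands": [
    [0,0,0.01,6],
    [0,0,0.01,7],
    [0,0,0.01,7],
    [0,0,0.01,7],
    [0,0,0.01,7],
    [0,0,0.01,7],
    [0,0,0.01,7],
    [0,0,0.01,7],
    [0,0,0,5.2],
    [0,0,0,0],
    [0,0,0,0]
  ]
}}

```text
t: 3.0
eef_pos: [0.6027, 0.1409, 0.3247]
tool_rot: [-0.0, 0.65, 0.76, -0.0]
contact_force: [-0.3, 0.4, -0.6]
gripper_width: -0.002
```

```bash
cat >> h.py <<'E'
from scipy.spatial.transform import Rotation as Ro
C=np.array([.7198,.0778]);Y=np.radians(8.69)
def st():
    s=sensors.get_obs(); q=s["tool_rot"]; R=Ro.from_quat([q[1],q[2],q[3],q[0]]).as_matrix(); p=s["eef_pos"]
    tip=p+R[:,2]*.173; d=tip[:2]-C; c,n=np.cos(Y),np.sin(Y)
    print("t",round(s["t"],2),"tip scanner mm",np.round(1e3*np.array([c*d[0]+n*d[1],-n*d[0]+c*d[1],tip[2]]),1),"F",np.round(s["contact_force"],2),"g",round(s["gripper_width"],3),"yang y",round(np.degrees(np.arctan2(R[1,1],R[0,1])),2),"Rz",np.round(R[:,2],3))
    return s,R
E
python3 - <<'E'
from h import *
import pickle
s,R=st()
c=read_camera("wrist"); cv2.imwrite("pics/w1.png",c["frame"]); pickle.dump((s,c),open("w1.pkl","wb")); print(c["T_tool_cam"])
E
```

```text
t 3.0 tip scanner mm [-106.2   80.2  151.7] F [-0.26  0.39 -0.56] g -0.002 yang y 8.85 Rz [-0.  0. -1.]
[[-5.95008834e-04 -9.54614885e-01 -2.97842352e-01  7.73272546e-02]
 [ 9.99999090e-01 -9.28526988e-04  9.78294017e-04 -3.92261057e-04]
 [-1.21044869e-03 -2.97841499e-01  9.54614569e-01  3.04372579e-02]
 [ 0.00000000e+00  0.00000000e+00  0.00000000e+00  1.00000000e+00]]
```

View pics/w1.png

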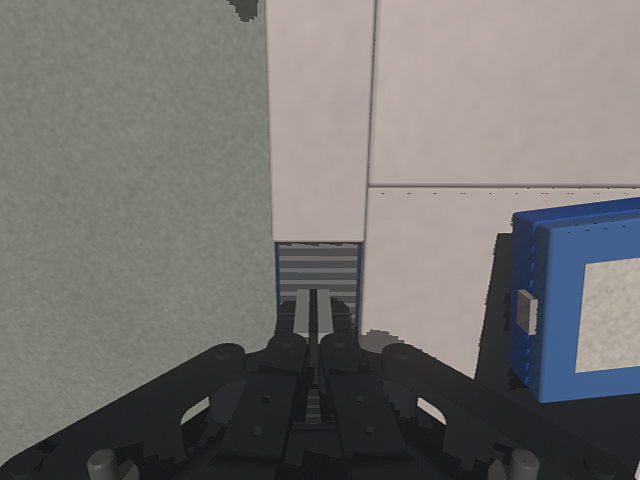

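The wrist view shows the ledge's +y end at row 241 (columns 275–363), with the closed fingers in front of it. I'll convert those pixels to scanner coordinates.

```bash
python3 - <<'E'
from h import *
import pickle
s,c=pickle.load(open("w1.pkl","rb"))
q=s["tool_rot"]; R=Ro.from_quat([q[1],q[2],q[3],q[0]]).as_matrix(); T=np.array(c["T_tool_cam"])
def pz(u,v,z):
    r=R@T[:3,:3]@np.array([(u-c["cx"])/c["fx"],(v-c["cy"])/c["fy"],1]); o=s["eef_pos"]+R@T[:3,3]
    w=o+r*(z-o[2])/r[2]; d=w[:2]-C; a,n=np.cos(Y),np.sin(Y)
    return np.round(1e3*np.array([a*d[0]+n*d[1],-n*d[0]+a*d[1]]),1)
print(pz(275,241,.1),pz(363,241,.1),pz(266,60,.1),pz(277,270,.092),pz(360,270,.092))
E
```

```text
[-127.6   95.4] [-78.5  95.5] [-129.3  187.2] [-127.8   74.7] [-78.3  74.8]
```

Request:
{"api": "play_rows", "payload": {
  "commands": [
    [0,0.003,0.01,-0.15],
    [0,0,0.01,0],
    [0,0,0.01,0],
    [0,0,0.01,0],
    [0,0,0.008,0],
    [0,0,0.004,0],
    [0,0,0,0],
    [0,0,0,0],
    [0,0,0,0]
  ]
}}

```text
t: 3.95
eef_pos: [0.6065, 0.1411, 0.2732]
tool_rot: [0.0, 0.651, 0.759, 0.0]
contact_force: [-0.5, -0.6, 0.4]
gripper_width: 0.001
```

```bash
python3 -c "
from h import *
st()"
```

```text
t 3.95 tip scanner mm [-102.3   79.7  100.2] F [-0.54 -0.61  0.43] g 0.001 yang y 8.82 Rz [ 0.001  0.    -1.   ]
```

Request:
{"api": "play_rows", "payload": {
  "commands": [
    [0,0,0.002,0],
    [0,0,0.002,0],
    [0,0,0.002,0],
    [0,0,0.001,0],
    [0,0,0,0]
  ]
}}

```text
t: 4.45
eef_pos: [0.6062, 0.1411, 0.2656]
tool_rot: [-0.0, 0.651, 0.759, -0.0]
contact_force: [-0.0, -0.5, -0.2]
gripper_width: -0.004
```

Request:
{"api": "play_rows", "payload": {
  "commands": [
    [0,0,0.0005,0],
    [0,0,0.0005,0],
    [0,0,0,0]
  ]
}}

```text
t: 4.75
eef_pos: [0.6062, 0.141, 0.265]
tool_rot: [-0.0, 0.651, 0.759, 0.0]
contact_force: [-0.8, -0.5, 5.5]
gripper_width: 0.001
```

Request:
{"api": "play_rows", "payload": {
  "commands": [
    [0,0,0.0005,0],
    [0,0,0.0005,0],
    [0,0,0,0]
  ]
}}

```text
t: 5.05
eef_pos: [0.6063, 0.141, 0.2643]
tool_rot: [-0.0, 0.651, 0.759, 0.0]
contact_force: [-2.6, 0.3, 8.4]
gripper_width: -0.0
```

Contact at a tip height of about 92 mm, reading 8 N. I'll ease off slightly and slide towards -y.

Request:
{"api": "play_rows", "payload": {
  "commands": [
    [0,0,-0.0005,0],
    [-0.002,0,0,0],
    [-0.003,0,0,0],
    [-0.002,0,0,0]
  ]
}}

```text
t: 5.45
eef_pos: [0.6077, 0.1355, 0.2649]
tool_rot: [-0.0, 0.65, 0.76, 0.001]
contact_force: [-1.0, 4.0, 5.3]
gripper_width: 0.002
```

Request:
{"api": "play_rows", "payload": {
  "commands": [
    [-0.003,0,0,0],
    [-0.003,0,0,0]
  ]
}}

```text
t: 5.65
eef_pos: [0.6087, 0.1297, 0.2649]
tool_rot: [-0.0, 0.65, 0.76, 0.002]
contact_force: [-1.1, 3.9, 5.4]
gripper_width: -0.0
```

Request:
{"api": "play_rows", "payload": {
  "commands": [
    [-0.003,0,0,0],
    [-0.003,0,0,0]
  ]
}}

```text
t: 5.85
eef_pos: [0.6096, 0.1237, 0.2649]
tool_rot: [-0.0, 0.65, 0.76, 0.002]
contact_force: [0.2, 3.0, 5.7]
gripper_width: 0.002
```

Sliding gives a steady 5.5 N vertical with friction. Continuing.

Request:
{"api": "play_rows", "payload": {
  "commands": [
    [-0.003,0,0,0],
    [-0.003,0,0,0]
  ]
}}

```text
t: 6.05
eef_pos: [0.6106, 0.1178, 0.2649]
tool_rot: [-0.0, 0.65, 0.76, 0.002]
contact_force: [-1.0, 3.0, 5.3]
gripper_width: -0.001
```

Request:
{"api": "play_rows", "payload": {
  "commands": [
    [-0.003,0,0,0],
    [-0.003,0,0,0]
  ]
}}

```text
t: 6.25
eef_pos: [0.6115, 0.1119, 0.2649]
tool_rot: [-0.0, 0.65, 0.76, 0.002]
contact_force: [-0.2, 3.6, 5.1]
gripper_width: 0.002
```

Request:
{"api": "play_rows", "payload": {
  "commands": [
    [-0.003,0,0,0],
    [-0.003,0,0,0]
  ]
}}

```text
t: 6.45
eef_pos: [0.6124, 0.1059, 0.2649]
tool_rot: [-0.0, 0.65, 0.76, 0.002]
contact_force: [-0.3, 3.8, 5.4]
gripper_width: 0.001
```

Request:
{"api": "play_rows", "payload": {
  "commands": [
    [-0.003,0,0,0],
    [-0.003,0,0,0]
  ]
}}

```text
t: 6.65
eef_pos: [0.6133, 0.1, 0.265]
tool_rot: [-0.0, 0.65, 0.76, 0.002]
contact_force: [-0.3, 4.5, 5.2]
gripper_width: 0.001
```

Request:
{"api": "play_rows", "payload": {
  "commands": [
    [-0.003,0,0,0],
    [-0.003,0,0,0]
  ]
}}

```text
t: 6.85
eef_pos: [0.6143, 0.0941, 0.2649]
tool_rot: [-0.0, 0.65, 0.76, 0.002]
contact_force: [-0.3, 3.6, 6.6]
gripper_width: 0.001
```

Request:
{"api": "play_rows", "payload": {
  "commands": [
    [-0.003,0,0,0],
    [-0.003,0,0,0]
  ]
}}

```text
t: 7.05
eef_pos: [0.6152, 0.0882, 0.2649]
tool_rot: [-0.0, 0.65, 0.76, 0.002]
contact_force: [-0.5, 3.9, 5.8]
gripper_width: -0.0
```

Request:
{"api": "play_rows", "payload": {
  "commands": [
    [-0.003,0,0,0],
    [-0.003,0,0,0]
  ]
}}

```text
t: 7.25
eef_pos: [0.6161, 0.0822, 0.2649]
tool_rot: [-0.0, 0.65, 0.76, 0.001]
contact_force: [-1.1, 4.0, 6.0]
gripper_width: -0.001
```

Request:
{"api": "play_rows", "payload": {
  "commands": [
    [-0.003,0,0,0],
    [-0.003,0,0,0]
  ]
}}

```text
t: 7.45
eef_pos: [0.617, 0.0763, 0.2649]
tool_rot: [-0.0, 0.65, 0.76, 0.002]
contact_force: [-1.2, 3.0, 5.5]
gripper_width: 0.0
```

Request:
{"api": "play_rows", "payload": {
  "commands": [
    [-0.003,0,0,0],
    [-0.003,0,0,0]
  ]
}}

```text
t: 7.65
eef_pos: [0.618, 0.0704, 0.2649]
tool_rot: [-0.0, 0.65, 0.76, 0.002]
contact_force: [-0.7, 3.5, 6.1]
gripper_width: 0.001
```

Request:
{"api": "play_rows", "payload": {
  "commands": [
    [-0.003,0,0,0],
    [-0.003,0,0,0]
  ]
}}

```text
t: 7.85
eef_pos: [0.6189, 0.0645, 0.2649]
tool_rot: [-0.0, 0.65, 0.76, 0.001]
contact_force: [-0.7, 3.6, 5.7]
gripper_width: -0.001
```

Request:
{"api": "play_rows", "payload": {
  "commands": [
    [-0.003,0,0,0],
    [-0.003,0,0,0]
  ]
}}

```text
t: 8.05
eef_pos: [0.6199, 0.0586, 0.2649]
tool_rot: [-0.0, 0.65, 0.76, 0.002]
contact_force: [-0.4, 4.2, 5.7]
gripper_width: -0.002
```

Request:
{"api": "play_rows", "payload": {
  "commands": [
    [-0.003,0,0,0],
    [-0.003,0,0,0]
  ]
}}

```text
t: 8.25
eef_pos: [0.6207, 0.0526, 0.2649]
tool_rot: [-0.0, 0.65, 0.76, 0.001]
contact_force: [-1.2, 3.9, 5.6]
gripper_width: 0.001
```

Request:
{"api": "play_rows", "payload": {
  "commands": [
    [-0.003,0,0,0],
    [-0.003,0,0,0]
  ]
}}

```text
t: 8.45
eef_pos: [0.6217, 0.0467, 0.2649]
tool_rot: [-0.0, 0.65, 0.76, 0.001]
contact_force: [-1.0, 4.0, 5.1]
gripper_width: -0.004
```

Request:
{"api": "play_rows", "payload": {
  "commands": [
    [-0.003,0,0,0],
    [-0.003,0,0,0]
  ]
}}

```text
t: 8.65
eef_pos: [0.6226, 0.0408, 0.2649]
tool_rot: [-0.0, 0.65, 0.76, 0.001]
contact_force: [0.5, 4.5, 5.4]
gripper_width: 0.002
```

```bash
python3 -c "
from h import *
st()"
```

```text
t 8.65 tip scanner mm [-101.3  -21.6   91.9] F [0.48 4.5  5.44] g 0.002 yang y 8.89 Rz [ 0.002  0.002 -1.   ]
```

Request:
{"api": "play_rows", "payload": {
  "commands": [
    [-0.003,-0.001,0,0],
    [-0.003,-0.001,0,0]
  ]
}}

```text
t: 8.85
eef_pos: [0.6218, 0.0344, 0.265]
tool_rot: [0.0, 0.65, 0.76, 0.002]
contact_force: [0.4, 3.2, 4.6]
gripper_width: 0.003
```

Request:
{"api": "play_rows", "payload": {
  "commands": [
    [-0.003,0,0,0],
    [-0.003,0,0,0]
  ]
}}

```text
t: 9.05
eef_pos: [0.6225, 0.0285, 0.2649]
tool_rot: [0.0, 0.65, 0.76, 0.001]
contact_force: [-0.5, 3.6, 5.9]
gripper_width: -0.001
```

Request:
{"api": "play_rows", "payload": {
  "commands": [
    [-0.003,0,0,0],
    [-0.003,0,0,0]
  ]
}}

```text
t: 9.25
eef_pos: [0.6234, 0.0227, 0.2649]
tool_rot: [-0.0, 0.65, 0.76, 0.001]
contact_force: [-0.7, 3.7, 6.3]
gripper_width: 0.002
```

Request:
{"api": "play_rows", "payload": {
  "commands": [
    [-0.003,0,0,0],
    [-0.003,0,0,0]
  ]
}}

```text
t: 9.45
eef_pos: [0.6243, 0.0167, 0.2649]
tool_rot: [-0.0, 0.65, 0.76, 0.001]
contact_force: [-1.4, 4.4, 5.5]
gripper_width: -0.003
```

Request:
{"api": "play_rows", "payload": {
  "commands": [
    [-0.003,0,0,0],
    [-0.003,0,0,0]
  ]
}}

```text
t: 9.65
eef_pos: [0.6248, 0.0096, 0.2643]
tool_rot: [0.0, 0.65, 0.76, 0.0]
contact_force: [0.9, 0.8, 0.5]
gripper_width: -0.004
```

Request:
{"api": "play_rows", "payload": {
  "commands": [
    [-0.003,0,0,0],
    [-0.003,0,0,0]
  ]
}}

```text
t: 9.85
eef_pos: [0.6254, 0.003, 0.2639]
tool_rot: [-0.0, 0.651, 0.759, -0.0]
contact_force: [-0.5, 0.3, 0.1]
gripper_width: -0.004
```

The force fell to about 0.5 N, so the fingertip is over the shutter. I'll sink it.

```bash
python3 -c "
from h import *
st()"
```

```text
t 9.85 tip scanner mm [-104.7  -59.7   90.9] F [-0.49  0.31  0.11] g -0.004 yang y 8.8 Rz [-0. -0. -1.]
```

Request:
{"api": "play_rows", "payload": {
  "commands": [
    [0,0,0.001,0],
    [0,0,0.002,0],
    [0,0,0.002,0],
    [0,0,0,0]
  ]
}}

```text
t: 10.25
eef_pos: [0.6254, 0.0034, 0.2588]
tool_rot: [-0.0, 0.651, 0.759, -0.0]
contact_force: [0.5, -0.5, 1.1]
gripper_width: -0.001
```

```bash
python3 -c "
from h import *
st()"
```

```text
t 10.25 tip scanner mm [-104.6  -59.3   85.8] F [ 0.47 -0.53  1.09] g -0.001 yang y 8.82 Rz [-0. -0. -1.]
```

Request:
{"api": "play_rows", "payload": {
  "commands": [
    [0.0015,0,0,0],
    [0,0,0.002,0],
    [0,0,0.002,0],
    [0,0,0.001,0],
    [0,0,0.001,0],
    [0,0,0,0]
  ]
}}

```text
t: 10.85
eef_pos: [0.6254, 0.0051, 0.2535]
tool_rot: [-0.0, 0.651, 0.759, 0.0]
contact_force: [-1.0, -0.2, 4.9]
gripper_width: -0.003
```

Request:
{"api": "play_rows", "payload": {
  "commands": [
    [0,0,0.001,0],
    [0,0,0.001,0],
    [0,0,0.001,0],
    [0,0,0,0]
  ]
}}

```text
t: 11.25
eef_pos: [0.6254, 0.0051, 0.2506]
tool_rot: [-0.0, 0.651, 0.759, 0.0]
contact_force: [-1.8, -0.3, 6.7]
gripper_width: -0.001
```

Request:
{"api": "play_rows", "payload": {
  "commands": [
    [0,0,0.001,0],
    [0,0,0.001,0],
    [0,0,0,0]
  ]
}}

```text
t: 11.55
eef_pos: [0.6254, 0.0051, 0.2487]
tool_rot: [-0.0, 0.651, 0.759, 0.0]
contact_force: [-3.1, 0.8, 8.4]
gripper_width: 0.003
```

```bash
python3 -c "
from h import *
st(); c=read_camera('top'); cv2.imwrite('pics/top2.png',cv2.resize(c['frame'][120:280,190:400],None,fx=3.5,fy=3.5)); st()"
```

```text
t 11.55 tip scanner mm [-104.2  -57.5   75.7] F [-3.11  0.77  8.42] g 0.003 yang y 8.82 Rz [ 0.     0.001 -1.   ]
t 11.6 tip scanner mm [-104.2  -57.5   75.8] F [-1.32  0.71  6.34] g -0.0 yang y 8.83 Rz [ 0.     0.001 -1.   ]
```

View pics/top2.png

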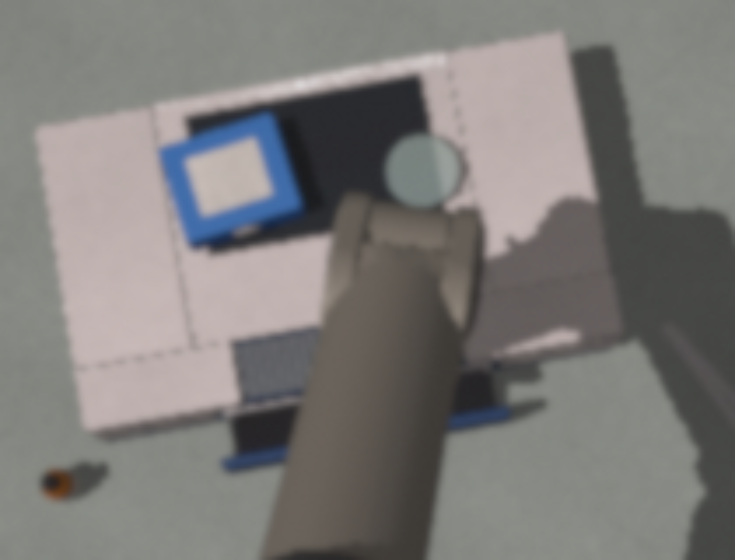

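The tray has sprung out: the blue plate runs from about px (225,463) to (510,410). I'll lift and move above the plate.

Request:
{"api": "play_rows", "payload": {
  "commands": [
    [0,0,-0.01,0],
    [0,0,-0.02,0],
    [0,0,-0.03,0],
    [0.01,-0.015,-0.01,0],
    [0.017,-0.022,0,0],
    [0.017,-0.022,0,0],
    [0.0135,-0.022,0,0],
    [0,0,0,0],
    [0,0,0,0]
  ]
}}

```text
t: 12.5
eef_pos: [0.5363, 0.0495, 0.3185]
tool_rot: [0.0, 0.65, 0.76, 0.0]
contact_force: [0.1, -0.1, 0.5]
gripper_width: 0.003
```

Request:
{"api": "play_rows", "payload": {
  "commands": [
    [0,0,0,0],
    [0,0,0,0],
    [0,0,0,0]
  ],
  "claw": 0.032,
  "force": 25
}}

```text
t: 12.8
eef_pos: [0.537, 0.0488, 0.3181]
tool_rot: [0.0, 0.651, 0.759, -0.0]
contact_force: [-0.0, -0.1, -0.2]
gripper_width: 0.37
```

```bash
python3 - <<'E'
from h import *
import pickle
s,R=st()
c=read_camera("wrist"); cv2.imwrite("pics/w2.png",c["frame"]); pickle.dump((s,c),open("w2.pkl","wb"))
c=read_camera("top"); cv2.imwrite('pics/top3.png',cv2.resize(c['frame'][120:280,190:400],None,fx=3.5,fy=3.5)); pickle.dump(c,open("top3.pkl","wb"))
c=read_camera("scene"); cv2.imwrite('pics/sc3.png',cv2.resize(c['frame'][200:340,215:465],None,fx=3.2,fy=3.2))
E
```

```text
t 12.8 tip scanner mm [-185.1   -1.1  145.1] F [-0.   -0.06 -0.21] g 0.37 yang y 8.77 Rz [ 0. -0. -1.]
```

View pics/w2.png

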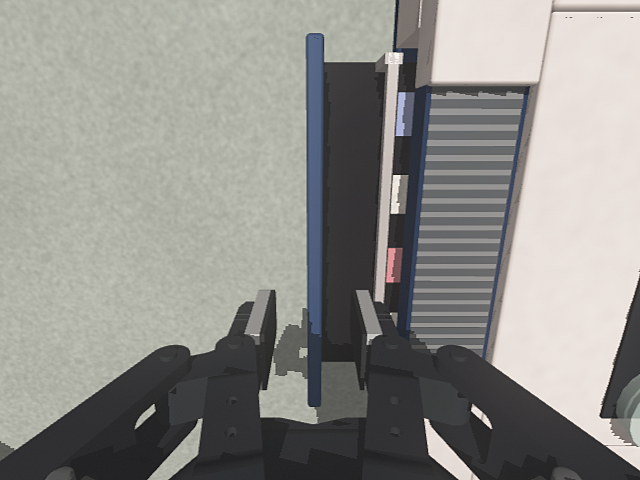

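View pics/top3.png

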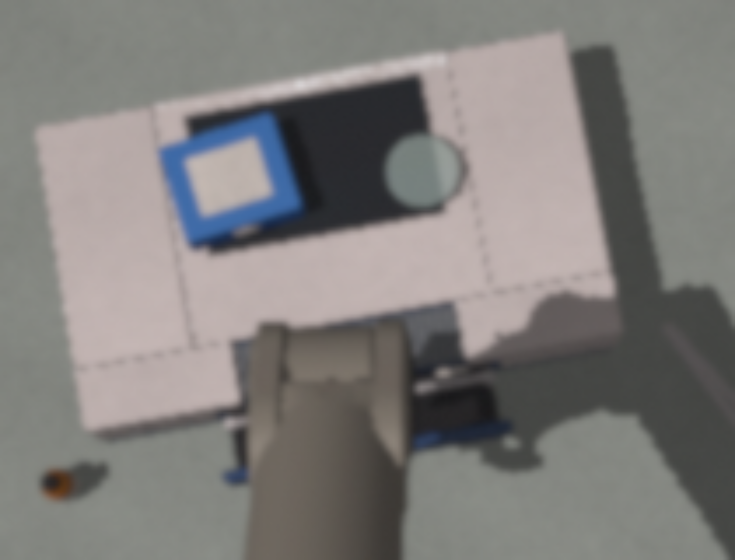

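View pics/sc3.png

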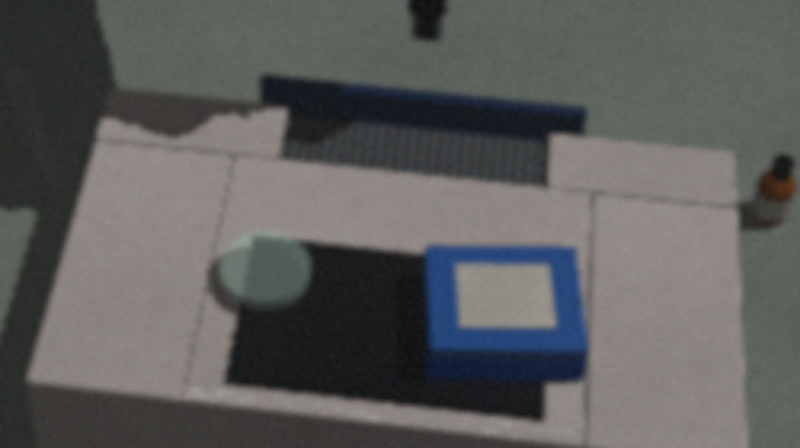

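In the wrist view the plate top is at column 315 and the fingers straddle it at about columns 270 and 360. The crossbar at column 385 is behind them.

```bash
python3 - <<'E'
from h import *
import pickle
s,c=pickle.load(open("w2.pkl","rb"))
q=s["tool_rot"]; R=Ro.from_quat([q[1],q[2],q[3],q[0]]).as_matrix(); T=np.array(c["T_tool_cam"])
def pz(u,v,z):
    r=R@T[:3,:3]@np.array([(u-c["cx"])/c["fx"],(v-c["cy"])/c["fy"],1]); o=s["eef_pos"]+R@T[:3,3]
    w=o+r*(z-o[2])/r[2]; d=w[:2]-C; a,n=np.cos(Y),np.sin(Y)
    return np.round(1e3*np.array([a*d[0]+n*d[1],-n*d[0]+a*d[1]]),1)
print(pz(308,230,.068),pz(323,230,.068),pz(307,36,.068),pz(377,270,.058),pz(314,403,.068))
E
```

```text
[-188.3   13.3] [-178.9   13.3] [-188.5  121.6] [-141.8  -17.7] [-184.3 -118.6]
```

Request:
{"api": "play_rows", "payload": {
  "commands": [
    [0,0,0.01,0],
    [0,0,0.015,0],
    [0,0,0.015,0],
    [0,0,0.012,0],
    [0,0,0.008,0],
    [0,0,0,0]
  ]
}}

```text
t: 13.55
eef_pos: [0.536, 0.0492, 0.2569]
tool_rot: [-0.001, 0.651, 0.759, -0.001]
contact_force: [-0.6, -0.6, 0.2]
gripper_width: 0.375
```

Request:
{"api": "play_rows", "payload": {
  "commands": [
    [0,0.0015,0.008,0],
    [0,0,0.01,0],
    [0,0,0.008,0],
    [0,0,0.005,0],
    [0,0,0.001,0],
    [0,0,0,0],
    [0,0,0,0]
  ]
}}

```text
t: 14.25
eef_pos: [0.5381, 0.0495, 0.2264]
tool_rot: [0.0, 0.651, 0.759, 0.0]
contact_force: [0.5, -0.4, 0.6]
gripper_width: 0.377
```

```bash
python3 - <<'E'
from h import *
st()
c=read_camera("wrist"); cv2.imwrite("pics/w3.png",c["frame"])
E
```

```text
t 14.25 tip scanner mm [-183.9   -0.5   53.4] F [ 0.53 -0.4   0.59] g 0.377 yang y 8.81 Rz [ 0.  0. -1.]
```

View pics/w3.png

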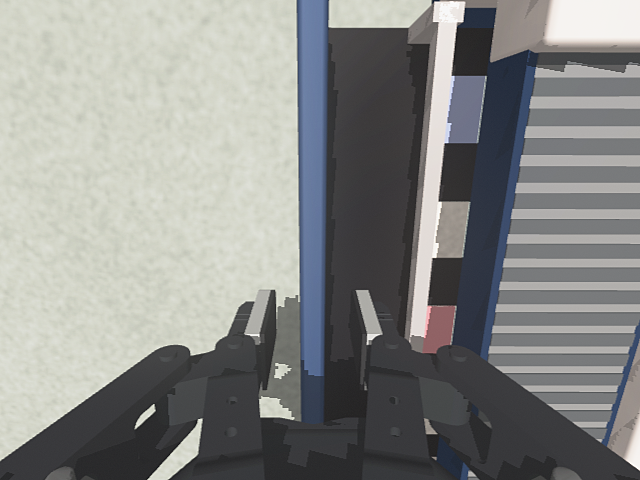

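The plate (columns 300–328) is centred between the pads, with the crossbar well behind. Closing now.

Request:
{"api": "play_rows", "payload": {
  "commands": [
    [0,0,0,0],
    [0,0,0,0],
    [0,0,0,0],
    [0,0,0,0],
    [0,0,0,0],
    [0,0,0,0]
  ],
  "claw": 0.004,
  "force": 25
}}

```text
t: 14.9
eef_pos: [0.5381, 0.0495, 0.2265]
tool_rot: [0.0, 0.651, 0.759, 0.0]
contact_force: [-1.2, -0.2, 6.0]
gripper_width: 0.108
```

Request:
{"api": "play_rows", "payload": {
  "commands": [
    [0,-0.002,0,0],
    [0,-0.005,0,0],
    [0,-0.005,0,0],
    [0,-0.005,0,0],
    [0,-0.005,0,0],
    [0,-0.005,0,0],
    [0,-0.005,0,0],
    [0,-0.005,0,0],
    [0,-0.005,0,0],
    [0,-0.005,0,0],
    [0,-0.003,0,0],
    [0,0,0,0]
  ]
}}

```text
t: 16.1
eef_pos: [0.4877, 0.0417, 0.2265]
tool_rot: [-0.0, 0.651, 0.759, -0.0]
contact_force: [-1.3, 0.0, 8.5]
gripper_width: 0.112
```

```bash
python3 -c "
from h import *
st()"
```

```text
t 16.1 tip scanner mm [-235.    -0.5   53.5] F [-1.33  0.02  8.54] g 0.112 yang y 8.82 Rz [-0.001  0.    -1.   ]
```

Request:
{"api": "play_rows", "payload": {
  "commands": [
    [0,-0.002,0,0],
    [0,-0.003,0,0],
    [0,-0.002,0,0],
    [0,-0.001,0,0],
    [0,0,0,0]
  ]
}}

```text
t: 16.6
eef_pos: [0.4802, 0.0406, 0.2265]
tool_rot: [-0.0, 0.651, 0.759, 0.0]
contact_force: [1.5, 1.5, 8.1]
gripper_width: 0.11
```

Request:
{"api": "play_rows", "payload": {
  "commands": [
    [0,-0.001,0,0],
    [0,-0.001,0,0],
    [0,0,0,0]
  ]
}}

```text
t: 16.9
eef_pos: [0.4784, 0.0403, 0.2265]
tool_rot: [0.0, 0.651, 0.759, 0.0]
contact_force: [1.7, 1.4, 5.9]
gripper_width: 0.108
```

Request:
{"api": "play_rows", "payload": {
  "commands": [
    [0,-0.0005,0,0],
    [0,-0.0005,0,0],
    [0,0,0,0]
  ]
}}

```text
t: 17.2
eef_pos: [0.4781, 0.0403, 0.2265]
tool_rot: [0.001, 0.651, 0.759, 0.001]
contact_force: [5.0, 2.0, 3.6]
gripper_width: 0.111
```

```bash
python3 -c "
from h import *
st()"
```

```text
t 17.2 tip scanner mm [-244.2   -0.5   53.5] F [4.96 2.   3.57] g 0.111 yang y 8.82 Rz [ 0.002  0.    -1.   ]
```

Request:
{"api": "play_rows", "payload": {
  "commands": [
    [0,-0.0005,0,0],
    [0,-0.0005,0,0],
    [0,0,0,0]
  ]
}}

```text
t: 17.5
eef_pos: [0.4778, 0.0403, 0.2265]
tool_rot: [0.001, 0.651, 0.759, 0.001]
contact_force: [8.0, 2.1, -0.1]
gripper_width: 0.108
```

```bash
python3 -c "
from h import *
st()"
```

```text
t 17.5 tip scanner mm [-244.2   -0.5   53.5] F [ 7.98  2.07 -0.11] g 0.108 yang y 8.83 Rz [ 0.004  0.    -1.   ]
```

It's at the stop: the force is rising with no motion. Releasing.

Request:
{"api": "play_rows", "payload": {
  "commands": [
    [0,0,0,0],
    [0,0,0,0],
    [0,0,0,0],
    [0,0,0,0]
  ],
  "claw": 0.03
}}

```text
t: 17.9
eef_pos: [0.4759, 0.0398, 0.2258]
tool_rot: [-0.001, 0.651, 0.759, -0.001]
contact_force: [-0.3, 0.0, -0.2]
gripper_width: 0.347
```

Request:
{"api": "play_rows", "payload": {
  "commands": [
    [0,0,-0.004,0],
    [0,0,-0.01,0],
    [0,0,-0.02,0],
    [0,0,-0.02,0],
    [0,0,-0.02,0],
    [0,0,-0.02,0],
    [0,0,-0.02,0],
    [0,0,0,0],
    [0,0,0,0],
    [0,0,0,0]
  ]
}}

```text
t: 18.9
eef_pos: [0.4762, 0.04, 0.3397]
tool_rot: [-0.0, 0.651, 0.759, -0.0]
contact_force: [-0.2, -0.0, 0.5]
gripper_width: 0.355
```

```bash
python3 - <<'E'
from h import *
s,R=st()
c=read_camera("wrist"); cv2.imwrite("pics/w4.png",c["frame"]); T=np.array(c["T_tool_cam"])
d=c["depth"]
v,u=np.mgrid[:480,:640]
p=np.stack([(u-c["cx"])/c["fx"]*d,(v-c["cy"])/c["fy"]*d,d],-1)@T[:3,:3].T+T[:3,3]
w=p@R.T+s["eef_pos"]; e=w[...,:2]-C; a,n=np.cos(Y),np.sin(Y)
X=a*e[...,0]+n*e[...,1]
m=(abs(w[...,2]-.068)<.004)&(d>0)&(X<-.15)&(v<260); print("plate x",np.percentile(X[m],[5,50,95]),m.sum())
c=read_camera("top"); cv2.imwrite('pics/top4.png',c['frame'])
c=read_camera("scene"); cv2.imwrite('pics/sc4.png',c['frame'])
E
```

```text
t 18.9 tip scanner mm [-246.7   -0.6  166.7] F [-0.21 -0.03  0.5 ] g 0.355 yang y 8.82 Rz [-0.001 -0.    -1.   ]
plate x [-0.24951184 -0.24476709 -0.24018795] 3407
```

View pics/w4.png

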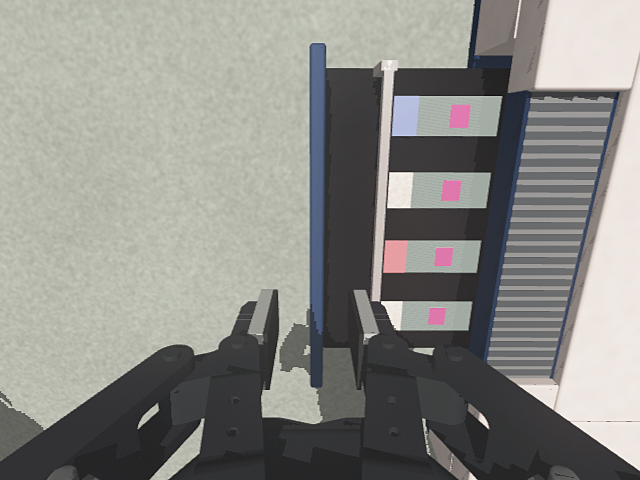

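View pics/top4.png

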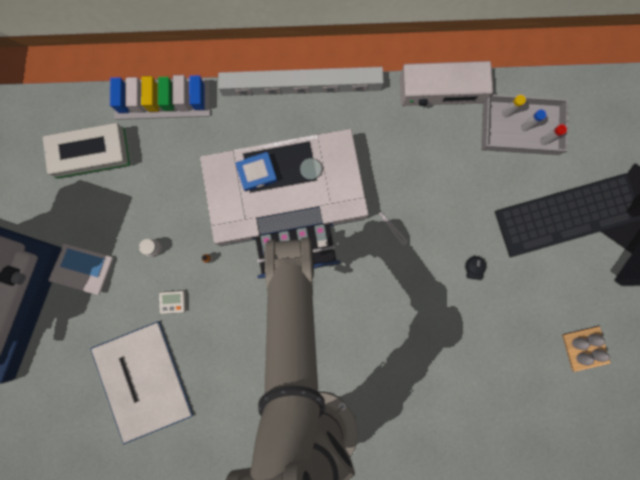

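View pics/sc4.png

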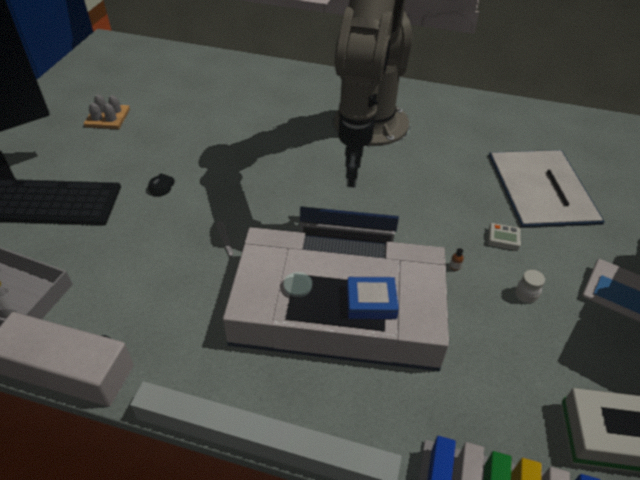

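The plate's middle is at x = -244.8 mm (about 0.12 m out), with the slides visible behind it. Bottle (208,258), box, dish, jar, timer, forceps and mouse look unmoved, and the gripper is clear.

```bash
python3 -c "
from station import bot
print(bot.hand_in())"
```

```text
the job is handed in; nothing more can be done
None
```

The tray is released and drawn out to its stop, and the job is handed in after about 19 s of robot time. The hand-in gave no verdict.

- **Finding the recess:** I slid the closed fingertip along the ledge from its +y end, with readings of about 5–6 N and one of 8.4 N at first touch. The force fell to under 1 N near y = -53 mm, where the tip was over the shutter.
- **Releasing the tray:** I sank the tip there and pressed the catch with up to about 8.4 N. The top camera then showed the tray sprung out.
- **Drawing it out:** I pinched the front plate in the middle and pulled until the force reached 8 N with no further movement. Then I let go and lifted clear.

**Last checks:**
- The plate measures 244.8 mm in front of the scanner's centre, where 245 mm would be fully out.
- The force reading on the tool is about zero.
- By eye in the top and scene images, the bystander objects sit where they were at the start; I did not measure them. The forceps were in the arm's shadow and hard to see.

No check failed. The one small disagreement was that the plate measured about 1.4 mm off its expected place before the pull, within the cameras' 2 mm calibration.

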